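# Open the safety cap of the spent-battery drum and bin a dead cell

## Robot

A 6-joint arm with a two-finger parallel gripper is mounted at the origin on the work surface. World frame = base frame: x ahead of the robot, y to its left, z up, the work surface at z = 0. Lengths are in mm, angles in rad, forces in N, time in s.
With the tool pointing down it reaches from about 250 to 725 mm from the base axis. Payload 9.7 kg.
Tool frame: the origin (TCP) lies at the very end of the fingers, on their centre line; the grasp point (between the pads) lies 19 mm behind it; z points along the fingers, y is the line along which they close (so a half turn about z gives the same grasp; the last joint's range is limited). The gripper opens to 85 mm and grips with 20 to 120 N. Pads are 22 mm wide; open, the fingers measure 114 mm over their backs; the gripper's body (76 mm by 85 mm) begins 54 mm behind the grasp point. The pads swing forward as they close: fully open they stand 13 mm farther back than shut.
Start: joints at [1.254, 0.087, 0.176, 1.66, 0, 1.571], TCP at [171.337, 522.628, 231.284] pointing down, gripper open.
Joint ranges: [-3.13, 3.13], [-0.85, 1.81], [-1.15, 1.24], [-2.2, 2.28], [-1.44, 1.52], [-3.14, 3.14]. Speed limits (rad/s): [2.22, 2.22, 2.57, 3.14, 3.14, 3.14].

## Interface

Orientations are given as a unit quaternion [w, x, y, z].
In Python, from workcell import state, grab_frame, close_job, search_frame, silhouettes, pinpoint gives the robot as it stands. The module is installed in compiled form; this text tells all that it offers.
- The arm moves only by the tool jog_arm, never from a script. Its argument "plan" is a list of rows, each a list of 5 numbers: the finger opening in mm, from 0 to 85.4, then the shift along the tool's x, y, z in units of 30 mm (1.0 is 30 mm), then the turn about the tool's z in units of 5 degrees (1.0 is 5 degrees). A call has 1 to 12 rows; each row shifts and turns the commanded pose from where the row before left it, along the tool's axes as they then stand; what a row does not reach is not made up. A row lasts 1/12 s, in which the tool goes at most 41.7 mm and 7.16 degrees, less where a joint would pass 70% of its speed; a pose out of reach is approached as far as the arm can. A call is refused whole if a number of a shift passes 1 or a number of a turn 1, either way. A call with a gripper value outside its range is refused whole. The fingers move at their own pace and stop on an object; "squeeze" is the grip in N (left out, the last holds). Time passes only in rows, so rows that do not move let the fingers close. It gives the time, the measured TCP pose, the force, the opening and the grip force at its end, in the units of the state.
- state(): the state, without advancing time (a new reading comes with each control period).
- grab_frame(name): name is "side" or "top"; returns a dict with "pixels" (480x640x3 uint8, blue, green, red), "mtx" (3x3 intrinsics, pixels), "position" and "orientation" of the camera in the world. Camera axes: x right, y up, looking along -z (the intrinsics and any distortion apply to the point x, -y, -z); pixel columns grow to the right and rows downward; lengths in mm; the calibration is good to about 2 mm. A picture is of the moment at which its call begins. There is no depth.
- close_job(): hands the job in; it is judged then, once.
Trained networks look in a picture, given as the dict that the camera call returned (one of the last four; its "shot" number tells which), for a name from the list of things; names that differ only in an ending like _2 or _b are one class to them, and where a whole thing is asked for, a point or a joint stands for the part that bears it (a point fixed in the world has none). Each returns a list of dicts, best first, with "score" (0 to 1); they miss things now and then, are a little off and sometimes report something else, mostly with a low value. They report only what shows in the picture. A call takes as long as a camera call. They do not tell look-alikes from the thing itself.
- search_frame(picture, label): "point" ([x, y, z] in mm, in world coordinates, good to about 4 mm: the middle of the surface that is visible of it).
- silhouettes(picture, label): "region" (480x640 bool, what is visible of it).
- pinpoint(picture, label): "point" ([x, y, z] in mm, in world coordinates, good to about 4 mm: a listed point, or the origin of a listed thing).
The state is a dict: "clock": time; "q": joint angles; "joint_vel": joint speeds; "tau": joint torques, N m; "position": TCP position; "tcp_rot": TCP orientation; "force": force on the tool from outside, world axes, zero at the start; "ft_torque": the same for the moment, N m; "width": finger opening in mm; "grasp_force": force on a finger pad.
Only numpy, scipy, OpenCV 4.12 (cv2) and the standard library are available. Lean on these libraries where they do the work, as an engineer would, in place of code of your own. Each camera call takes 0.05 s, during which the arm holds its last target. There are 200 camera calls.

## Task

Open the spent-battery drum: press its safety cap firmly down, turn it anticlockwise (seen from above) until both ears are clear of the claws, then lift it off and stand it upright, grip bar up, in the middle of the rubber mat. After that put the spent cell from the battery tester into the open drum. Leave the fresh cell and the meter as they are.

Things in the scene. Friction and masses are not known exactly. Their poses are not given: they have to be found in the camera images.
- drum: Grey spent-battery drum fixed to the bench: 104 mm outside diameter, rim 105 mm high, bore 90 mm, floor 6 mm thick. Origin: centre of its underside; z up. Two steel claws on its own +x and -x sides hold the locked cap down by its ears. The cap turns only while pressed down by more than 9 mm (11 mm is good, 13 mm is the bottom).
- claw_a (a point): Top of the claw on the drum's +x side, 140 mm above the bench, 70 mm from the drum's axis. Each claw spans radius 56 to 85 mm and is 46 mm wide; the underside of its roof, 130 mm high, lies on the cap's ear. A 9 mm deep catch bars the way anticlockwise (seen from above) unless the cap is pressed; a full-height stop bars the other way. Play 2 mm.
- claw_b (a point): Top of the same claw on the drum's -x side. Pressed, the cap turns freely anticlockwise; its ears are clear of both claws after about 35 degrees; turn it 45 to 60 degrees. Let up there, it rises on the seal to 4 mm above its locked height and lifts straight off.
- drum_mouth (a point): Centre of the drum's mouth, at rim height (105 mm above the bench).
- seal (a joint): Height of the black spring-loaded sealing ring round the mouth that pushes the cap up, in m: 0 with the cap locked, -0.013 when it is pressed to the bottom, +0.004 when it is free. The spring pushes with 6 N at 0 and 15 N at -0.013.
- cap: White plastic safety cap, 0.2 kg, loose, locked in the drum at the start with its x axis along the drum's x axis. Origin: centre of the underside of its plug, 92 mm above the bench when locked; z up. Plug 86 mm diameter, 30 mm high; above it a disc, 104 mm diameter, 30 to 40 mm above the origin; on top a grip bar along x, 70 mm long, 22 mm wide in y, from 40 to 77 mm up.
- cap_ear (a point): Middle of the ear on the cap's +x side. The two ears lie along the cap's x axis, reach to 70 mm from its axis, are 18 mm wide and lie 30 to 38 mm above the cap's origin.
- cap_grip (a point): Point on the cap's axis inside the grip bar, 63 mm above the cap's origin and 14 mm below the bar's top: a good height to pinch the bar across its 22 mm width.
- mat: Black rubber mat, 170 x 170 x 4 mm, fixed flat on the bench; origin at the centre of its underside.
- tester: Grey battery tester, a flat box 110 x 110 x 24 mm fixed on the bench; origin at the centre of its underside. The spent cell stands on it.
- spent_cell: The spent cell, an upright D-size battery, 34 mm diameter, 58 mm high plus a 3 mm contact nub (10 mm diameter) on top, 0.14 kg, loose. Origin: centre of its underside; z along its axis.
- spent_cell_center (a point): Middle of the spent cell, 30 mm along its axis from its underside.
- fresh_cell: A fresh cell of the same kind, standing on the bench itself: leave alone. Origin: centre of its underside.
- meter: Yellow hand multimeter lying on the bench, 150 x 75 x 41 mm: leave alone. Origin: centre of its underside.
Mind the look-alikes: they are no part of the job. There is more than one size of the mat; the one meant has the size given above.

How it is judged (in metres and radians):
On the way, in this order (a step that is already met when the one before it is completed fails the run):
1. the cap is pressed down more than 7 mm while its ears are still under the claws (value of joint seal below -0.007 m and angle between the x axis of cap and the x axis of drum, either way round below 0.3 rad), for 0.05 s.
2. the cap is turned more than 34 degrees, its ears clear of the claws, still on the drum (angle between the x axis of cap and the x axis of drum, either way round above 0.6 rad and z of cap in the frame of drum below 0.1 m and horizontal distance between cap and drum below 0.008 m), for 0.1 s.
3. the cap stands upright on the mat, with the cell not yet in the drum (horizontal distance between cap and mat below 0.05 m and height (world z) of cap below 0.01 m and angle between cap's own z axis and vertical below 0.1 rad and not (horizontal distance between spent_cell_center and drum below 0.06 m)), for 0.2 s.
At the end, for the whole second after the job is handed in: The cap stands upright (0.1 rad) on the mat within 50 mm of its centre; the spent cell is inside the drum, its middle lower than 80 mm above the drum's underside and within 45 mm of its axis; both at rest; fresh cell and meter within 20 mm of where they were (horizontal distance between cap and mat below 0.05 m and height (world z) of cap below 0.01 m and angle between cap's own z axis and vertical below 0.1 rad and linear speed of cap below 0.02 m/s and horizontal distance between spent_cell_center and drum below 0.045 m and z of spent_cell_center in the frame of drum below 0.08 m and linear speed of spent_cell below 0.03 m/s and distance of each of fresh_cell, meter from where it was at the start of the episode below 0.02 m); the robot touches nothing.
It fails at once if the fresh cell or the meter is knocked away or over (distance of any of fresh_cell, meter from where it was at the start of the episode above 0.02 m or angle between fresh_cell's own z axis and vertical above 0.5 rad).
It also fails if it takes over 59 s, if anything falls off the work surface, if the arm or the gripper's body presses on something with over 40 N, if the wrist force passes 120 N, or if a joint passes its speed limit or range.

## Working session

There is one attempt and no reset: what is moved stays moved. The work goes in short steps, Python scripts to look and compute and a tool call to move; the robot and the scene stay as the last step left them, time stands still between calls to the robot, and variables do not carry over. Pictures are saved under pics/ and viewed, at most 10 in all, crops included, and the job is handed in when it is done.

Besides the shell and the picture viewer there is one more tool, called after "Request:" as name(argument=value, ...), one argument or row to a line, values as JSON. jog_arm: Moves the arm, as the interface text tells. Its arguments: {"type":"object","properties":{"plan":{"type":"array"},"squeeze":{"type":"number"}},"required":["plan"]}

```bash
mkdir -p pics
cat > h.py <<'E'
from workcell import *
import numpy as np, cv2
def look(v,n=3,labels=(),f='pinpoint'):
    p=grab_frame(v)
    for l in labels:
        r=globals()[f](p,l)
        print(v,l,[(np.round(d['point']).astype(int).tolist(),round(d['score'],2)) for d in r[:n]])
    return p
def proj(p,X):
    from scipy.spatial.transform import Rotation as R
    q=p['orientation']; M=R.from_quat([q[1],q[2],q[3],q[0]]).as_matrix()
    c=M.T@(np.array(X,float)-p['position']); c=np.array([c[0],-c[1],-c[2]]); u=p['mtx']@c
    return np.round(u[:2]/u[2])
E
python3 - <<'E'
from h import *
L=['drum','claw_a','drum_mouth','cap','cap_ear','cap_grip','mat','tester','spent_cell','spent_cell_center','fresh_cell','meter']
for v in('top','side'):
    p=look(v,4,L); cv2.imwrite(f'pics/{v}.png',p['pixels']); print(p['position'],p['orientation'],p.keys())
s=state(); print(s)
E
```

```text
top drum [([550, 6, -2], 0.8)]
top claw_a [([618, 23, 136], 0.87), ([484, -15, 140], 0.83)]
top drum_mouth [([474, 226, 55], 0.32)]
top cap [([547, 0, 89], 0.68)]
top cap_ear [([605, 20, 125], 0.72)]
top cap_grip [([607, 17, 126], 0.72), ([548, 8, 158], 0.67)]
top mat [([286, -232, 0], 0.89), ([288, -497, 0], 0.61), ([494, -280, 2], 0.6)]
top tester [([461, 247, 6], 0.55)]
top spent_cell [([605, 19, 126], 0.62), ([475, 222, 28], 0.54)]
top spent_cell_center [([470, 224, 54], 0.62)]
top fresh_cell [([763, -186, -3], 0.38)]
top meter []
[ 361.30429566  -99.59806338 1090.91564984] [ 0.71291226  0.05776296 -0.06400977 -0.69593269] dict_keys(['pixels', 'mtx', 'position', 'orientation', 'shot'])
side drum [([547, 7, -4], 0.58), ([620, 18, 140], 0.41)]
side claw_a [([620, 20, 137], 0.92), ([482, -10, 142], 0.74), ([767, -192, -5], 0.71), ([548, 9, 155], 0.17)]
side drum_mouth [([550, 3, 104], 0.76), ([766, -194, -3], 0.23)]
side cap [([553, 4, 91], 0.9)]
side cap_ear [([607, 19, 129], 0.92), ([460, 243, 2], 0.15)]
side cap_grip [([552, 7, 153], 0.84)]
side mat [([495, -282, 0], 0.97), ([288
[... 448 characters left out ...]
'clock': 1.3, 'q': array([1.25401137e+00, 8.68910644e-02, 1.75910499e-01, 1.65980747e+00,
       3.93522852e-06, 1.57080996e+00]), 'joint_vel': array([-4.38395600e-05, -7.73539711e-04, -5.20445105e-04, -1.02462150e-03,
        4.72746038e-05,  6.33470236e-04]), 'tau': array([-2.04724206e-04, -5.20105791e+01,  4.64857185e+01,  1.82099739e-03,
       -9.19310878e-06, -2.45606117e-05]), 'position': array([171.33019964, 522.63049355, 231.29447672]), 'tcp_rot': array([-1.28916171e-06,  1.57737745e-01,  9.87481040e-01,  4.40381625e-06]), 'force': array([ 0.54272983, -0.16521278, -0.23598871]), 'ft_torque': array([0.01524902, 0.01342298, 0.00208627]), 'grasp_force': 0.0, 'width': 85.42577660199422}
```

View pics/top.png

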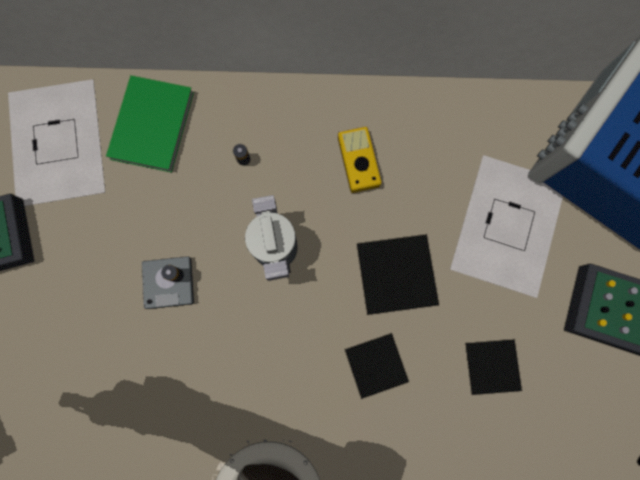

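View pics/side.png

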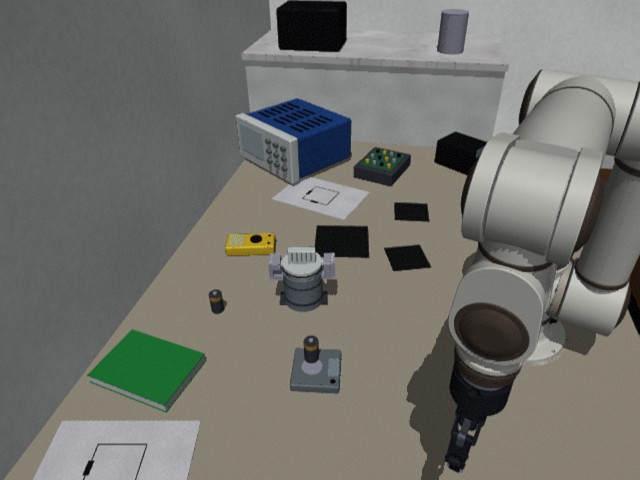

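Run:
```python
from h import *
import cv2
for v in('top','side'):
    p=grab_frame(v)
    print(v,[(n,proj(p,X)) for n,X in dict(cap=(550,4,169),m1=(287,-232,4),m2=(288,-498,4),m3=(494,-281,4),spent=(475,224,85),f=(765,91,60),met=(766,-191,41)).items()])
    for d in silhouettes(p,'mat'):
        c,_=cv2.findContours(d['region'].astype(np.uint8),0,2); c=max(c,key=cv2.contourArea)
        print(d['score'],cv2.minAreaRect(c))
    cv2.imwrite(f'pics/{v}_crop.png',cv2.resize(p['pixels'],None,fx=1,fy=1))
p=grab_frame('side')
for n,X in dict(spent=(475,224,50),).items():
    u,w=proj(p,X).astype(int); c=p['pixels'][max(0,w-90):w+90,max(0,u-120):u+120]; cv2.imwrite('pics/crop1.png',cv2.resize(c,None,fx=3,fy=3))
```

```text
top [('cap', array([268., 233.])), ('m1', array([376., 365.])), ('m2', array([493., 367.])), ('m3', array([397., 274.])), ('spent', array([168., 272.])), ('f', array([239., 150.])), ('met', array([361., 156.]))]
0.88 ((492.52398681640625, 366.39031982421875), (53.94127655029297, 52.44981384277344), 83.8844985961914)
0.76 ((397.22998046875, 273.6099853515625), (72.8320083618164, 73.53910827636719), 81.8698959350586)
0.56 ((375.95001220703125, 365.3499755859375), (53.75871658325195, 51.54512405395508), 71.56504821777344)
side [('cap', array([301., 249.])), ('m1', array([406., 256.])), ('m2', array([411., 210.])), ('m3', array([342., 240.])), ('spent', array([311., 339.])), ('f', array([215., 292.])), ('met', array([250., 237.]))]
0.97 ((411.4991149902344, 211.02078247070312), (33.637474060058594, 17.068523406982422), 2.385944128036499)
0.82 ((341.5, 241.0), (32.0, 53.0), 90.0)
0.79 ((407.4461975097656, 257.0692443847656), (24.806947708129883, 41.303565979003906), 82.87498474121094)
```

Seen in the top picture: 
- Mats are at (397,274), (376,365) and (493,367). The first is about 73 px, or 166 mm; the other two are about 120 mm, so I choose (397,274).
- Cells are at (170,272) on the tester and (241,153) on the bench. The one on the tester is the spent cell.
- There is only one drum and cap, at (268,238). The meter is at (361,160).

In the side picture the same things are at: mat (342,240), cell on the tester (311,349), drum (302,280).

Run:
```python
import cv2
a=cv2.imread('pics/top.png')[170:330,130:450]; cv2.imwrite('pics/crop2.png',cv2.resize(a,None,fx=2.5,fy=2.5,interpolation=2))
```

```text
(no output)
```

View pics/crop2.png

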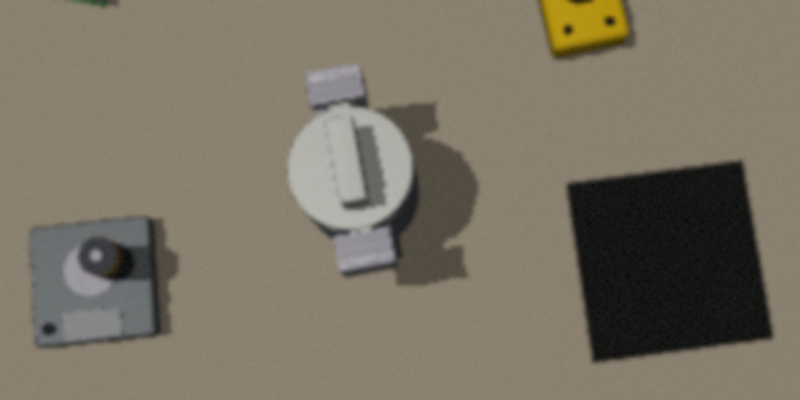

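The crop shows the cap under its two claws at (350,168), the cell standing on the tester at (105,258), and the large mat at (670,260). That confirms the choices, so I'll move.

Request:
jog_arm(
  plan=[
    [85,-0.72,-0.52,0,0],
    [85,-0.72,-0.52,0,0],
    [85,-0.72,-0.52,0,0],
    [85,-0.72,-0.52,0,0],
    [85,-0.72,-0.52,0,0],
    [85,-0.72,-0.52,0,0],
    [85,-0.72,-0.52,0,0],
    [85,-0.72,-0.52,0,0],
    [85,-0.72,-0.52,0,0],
    [85,-0.72,-0.52,0,0],
    [85,-0.72,-0.52,0,0],
    [85,-0.72,-0.52,0,0],
  ],
  squeeze=100,
)

```text
clock: 2.55
position: [359.9, 262.8, 231.4]
tcp_rot: [0.0, 0.158, 0.987, 0.0]
force: [0.9, 0.1, 0.1]
width: 84.8
grasp_force: 0.0
```

Request:
jog_arm(
  plan=[
    [85,-0.72,-0.52,0,0],
    [85,-0.72,-0.52,0,0],
    [85,-0.72,-0.52,0,0],
    [85,-0.72,-0.52,0,0],
    [85,-0.72,-0.52,0,0],
    [85,-0.72,-0.52,0,0],
    [85,-0.72,-0.52,0,0],
    [85,-0.72,-0.52,0,0],
    [85,-0.72,-0.52,0,0],
    [85,-0.72,-0.52,0,0],
    [85,-0.72,-0.52,0,0],
    [85,-0.72,-0.52,0,0],
  ],
)

```text
clock: 3.55
position: [548.0, 4.1, 231.3]
tcp_rot: [0.0, 0.158, 0.987, 0.0]
force: [0.6, 0.4, 0.1]
width: 84.5
grasp_force: 0.0
```

Request:
jog_arm(
  plan=[
    [85,0,0,0,-1],
    [85,0,0,0,-1],
    [85,0,0,0,-1],
    [85,0,0,0,-1],
    [85,0,0,0,-1],
    [85,0,0,0,-1],
    [85,0,0,0,-0.4],
    [85,0,0,0,0],
    [85,0,0,0,0],
  ],
)

```text
clock: 4.3
position: [547.3, 5.4, 231.3]
tcp_rot: [0.0, -0.12, 0.993, -0.0]
force: [-0.5, 0.5, 0.1]
width: 84.7
grasp_force: 0.0
```

```bash
cat >> h.py <<'E'
def tool(target=None):
    from scipy.spatial.transform import Rotation as R
    s=state(); q=s['tcp_rot']; M=R.from_quat([q[1],q[2],q[3],q[0]]).as_matrix()
    print('t',s['clock'],'pos',s['position'].round(1),'yaw y',np.degrees(np.arctan2(M[1,1],M[0,1])).round(2),'z',M[:,2].round(3),'F',s['force'].round(1),'w',round(s['width'],1),'g',round(s['grasp_force'],1),'q',s['q'].round(2))
    if target is not None: print('units',(M.T@(np.array(target)-s['position'])/30).round(2))
E
python3 - <<'E'
from h import *
look('side',2,['claw_a','drum_mouth','cap_grip','cap_ear','drum']);p=look('top',2,['cap','claw_a'])
tool((550,5,136))
cv2.imwrite('pics/a.png',p['pixels'][130:350,150:400])
E
```

```text
side claw_a [([620, 18, 145], 0.8), ([480, -11, 143], 0.66)]
side drum_mouth [([551, 7, 104], 0.79)]
side cap_grip [([550, 9, 153], 0.75)]
side cap_ear [([609, 18, 128], 0.77)]
side drum [([544, 3, 2], 0.66), ([483, -13, 138], 0.28)]
top cap [([545, 0, 89], 0.92)]
top claw_a [([483, -15, 139], 0.71)]
t 4.75 pos [547.3   5.4 231.3] yaw y 103.84 z [ 0. -0. -1.] F [ 1.   0.1 -0.1] w 84.8 g 0.0 q [ 0.01  0.08  0.17  1.66 -0.   -0.23]
units [-0.08 -0.03  3.18]
```

Request:
jog_arm(
  plan=[
    [60,-0.08,-0.03,0,0],
    [60,0,0,0.6,0],
    [60,0,0,0.6,0],
    [60,0,0,0.6,0],
    [60,0,0,0.6,0],
    [60,0,0,0.4,0],
    [60,0,0,0.3,0],
    [60,0,0,0,0],
    [60,0,0,0,0],
  ],
)

```text
clock: 5.5
position: [549.9, 5.1, 138.5]
tcp_rot: [-0.0, -0.121, 0.993, 0.0]
force: [-0.3, -0.5, 0.1]
width: 60.2
grasp_force: 0.0
```

Request:
jog_arm(
  plan=[
    [0,0,0,0,0],
    [0,0,0,0,0],
    [0,0,0,0,0],
    [0,0,0,0,0],
    [0,0,0,0,0],
    [0,0,0,0,0],
    [0,0,0,0,0],
    [0,0,0,0,0],
  ],
  squeeze=100,
)

```text
clock: 6.17
position: [550.3, 5.0, 138.7]
tcp_rot: [0.001, -0.121, 0.993, -0.0]
force: [1.9, -0.0, 4.7]
width: 20.4
grasp_force: 97.2
```

Run:
```python
from h import *
tool((550,5,125))
p=look('side',2,['cap_grip']); cv2.imwrite('pics/b.png',cv2.resize(p['pixels'][180:340,220:400],None,fx=3,fy=3))
```

```text
t 6.1667 pos [550.3   5.  138.7] yaw y 103.85 z [ 0.001 -0.    -1.   ] F [ 1.9 -0.   4.7] w 20.4 g 97.2 q [ 0.01  0.07 -0.02  1.48 -0.   -0.23]
units [0.01 0.   0.46]
side cap_grip [([549, 6, 153], 0.62)]
```

View pics/b.png

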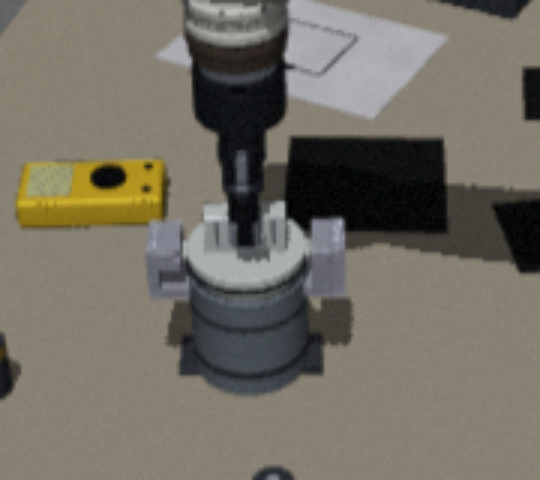

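The fingers pinch the bar in the middle, at (245,225) in the crop. Next I press.

Request:
jog_arm(
  plan=[
    [0,0,0,0.1,0],
    [0,0,0,0.1,0],
    [0,0,0,0.1,0],
    [0,0,0,0.07,0],
    [0,0,0,0,0],
    [0,0,0,0,0],
    [0,0,0,0,0],
  ],
)

```text
clock: 6.85
position: [550.3, 5.0, 128.4]
tcp_rot: [0.001, -0.121, 0.993, -0.0]
force: [-0.1, -0.5, 11.9]
width: 20.6
grasp_force: 98.1
```

Request:
jog_arm(
  plan=[
    [0,0,0,0.04,0],
    [0,0,0,0,0],
    [0,0,0,0,-0.5],
    [0,0,0,0,-0.5],
    [0,0,0,0,-0.5],
    [0,0,0,0,-0.5],
    [0,0,0,0,-0.5],
    [0,0,0,0,-0.5],
    [0,0,0,0,-0.5],
    [0,0,0,0,0],
  ],
)

```text
clock: 7.68
position: [550.4, 5.1, 127.4]
tcp_rot: [0.001, -0.271, 0.963, -0.0]
force: [-0.5, -0.0, 13.1]
width: 20.7
grasp_force: 98.6
```

Request:
jog_arm(
  plan=[
    [0,0,0,0,-0.7],
    [0,0,0,0,-0.7],
    [0,0,0,0,-0.7],
    [0,0,0,0,-0.7],
    [0,0,0,0,-0.7],
    [0,0,0,0,-0.7],
    [0,0,0,0,-0.7],
    [0,0,0,0,-0.7],
    [0,0,0,0,-0.7],
    [0,0,0,0,-0.7],
    [0,0,0,0,0],
    [0,0,0,0,0],
  ],
)

```text
clock: 8.68
position: [550.3, 5.1, 127.4]
tcp_rot: [0.001, -0.547, 0.837, -0.001]
force: [0.5, 0.2, 12.4]
width: 20.9
grasp_force: 98.4
```

Run:
```python
from h import *
tool()
p=look('side',3,['cap','cap_ear','cap_grip']); cv2.imwrite('pics/c.png',cv2.resize(p['pixels'][180:340,220:400],None,fx=3,fy=3))
```

```text
t 8.6833 pos [550.3   5.1 127.4] yaw y 156.37 z [ 0.002  0.    -1.   ] F [ 0.5  0.2 12.4] w 20.9 g 98.4 q [ 0.01  0.07 -0.04  1.46  0.   -1.15]
side cap [([551, 8, 76], 0.61), ([573, 63, 115], 0.35)]
side cap_ear [([576, 62, 118], 0.93), ([550, 6, 104], 0.56)]
side cap_grip [([460, 244, 4], 0.69), ([549, 9, 144], 0.68)]
```

View pics/c.png

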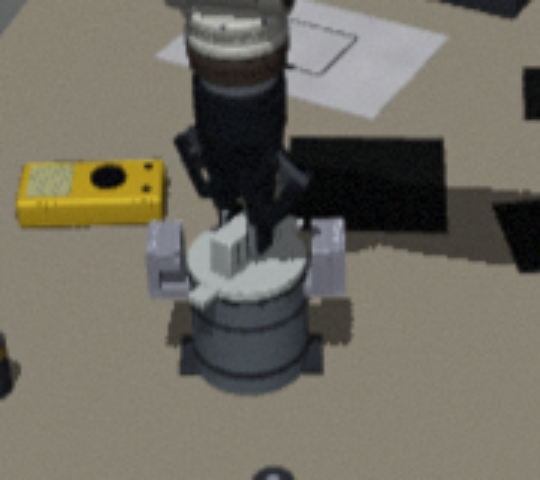

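The cap has turned about 52°. Its ear shows free at (203,297) in the crop, clear of the claws. I'll lift it about 90 mm, with a slow start.

Request:
jog_arm(
  plan=[
    [0,0,0,-0.15,0],
    [0,0,0,-0.2,0],
    [0,0,0,-0.3,0],
    [0,0,0,-0.4,0],
    [0,0,0,-0.5,0],
    [0,0,0,-0.5,0],
    [0,0,0,-0.5,0],
    [0,0,0,-0.4,0],
    [0,0,0,-0.2,0],
    [0,0,0,0,0],
    [0,0,0,0,0],
  ],
)

```text
clock: 9.8
position: [549.7, 5.1, 219.9]
tcp_rot: [-0.0, -0.547, 0.837, 0.0]
force: [0.5, -0.2, -1.8]
width: 20.8
grasp_force: 98.0
```

Run:
```python
from h import *
look('side',3,['cap','cap_ear']);look('side',3,['mat'])
tool((494,-281,221))
```

```text
side cap [([552, 5, 170], 0.73)]
side cap_ear [([575, 63, 210], 0.82)]
side mat [([495, -283, -2], 0.94), ([284, -233, -1], 0.91), ([288, -501, 0], 0.84)]
t 10.05 pos [549.5   5.1 219.7] yaw y 156.35 z [-0.001 -0.    -1.   ] F [-0.3 -0.2 -1.5] w 20.6 g 98.0 q [ 0.01  0.08  0.15  1.64 -0.   -1.15]
units [ 9.48 -2.13 -0.04]
```

Request:
jog_arm(
  plan=[
    [0,0.4,-0.09,0,0],
    [0,0.8,-0.18,0,0],
    [0,0.9,-0.2,0,0],
    [0,0.9,-0.2,0,0],
    [0,0.9,-0.2,0,0],
    [0,0.9,-0.2,0,0],
    [0,0.9,-0.2,0,0],
    [0,0.9,-0.2,0,0],
    [0,0.9,-0.2,0,0],
    [0,0.9,-0.2,0,0],
    [0,0.7,-0.17,0,0],
    [0,0.38,-0.09,0,0],
  ],
)

```text
clock: 11.05
position: [493.1, -283.7, 220.1]
tcp_rot: [-0.0, -0.546, 0.838, 0.0]
force: [-0.3, 0.1, -2.8]
width: 20.2
grasp_force: 98.0
```

Request:
jog_arm(
  plan=[
    [0,0,0,0.4,0],
    [0,0,0,0.6,0],
    [0,0,0,0.7,0],
    [0,0,0,0.8,0],
    [0,0,0,0.8,0],
    [0,0,0,0.7,0],
    [0,0,0,0.6,0],
    [0,0,0,0.4,0],
    [0,0,0,0.2,0],
    [0,0,0,0,0],
    [0,0,0,0,0],
  ],
)

```text
clock: 11.97
position: [494.5, -281.2, 65.2]
tcp_rot: [0.0, -0.547, 0.837, -0.0]
force: [-0.9, 0.0, -0.9]
width: 20.5
grasp_force: 97.9
```

Run:
```python
from h import *
look('top',3,['cap'])
tool((494,-281,51))
```

```text
top cap [([490, -280, 16], 0.69)]
t 12.0667 pos [ 494.9 -281.4   65.9] yaw y 156.35 z [ 0.002 -0.001 -1.   ] F [ 0.4 -0.3 -2.7] w 20.4 g 97.9 q [-0.52  0.13 -0.1   1.34  0.   -1.68]
units [-0.    0.03  0.5 ]
```

Request:
jog_arm(
  plan=[
    [0,0,0,0.2,0],
    [0,0,0,0.15,0],
    [0,0,0,0.1,0],
    [0,0,0,0.05,0],
    [0,0,0,0.03,0],
    [0,0,0,0,0],
    [0,0,0,0,0],
  ],
)

```text
clock: 12.65
position: [494.4, -281.2, 51.5]
tcp_rot: [0.0, -0.547, 0.837, -0.001]
force: [-8.8, 4.4, 21.9]
width: 20.8
grasp_force: 101.0
```

Request:
jog_arm(
  plan=[
    [0,0,0,-0.03,0],
    [60,0,0,0,0],
    [60,0,0,0,0],
    [60,0,0,0,0],
    [60,0,0,0,0],
    [60,0,0,0,0],
    [60,0,0,-0.3,0],
    [60,0,0,-0.6,0],
    [60,0,0,-0.9,0],
    [60,0,0,-0.9,0],
    [60,0,0,-0.9,0],
    [60,0,0,-0.9,0],
  ],
)

```text
clock: 13.65
position: [494.1, -281.0, 186.5]
tcp_rot: [0.0, -0.547, 0.837, -0.0]
force: [0.7, -0.0, -0.4]
width: 60.0
grasp_force: 0.0
```

Request:
jog_arm(
  plan=[
    [85,0,0,-0.4,0],
    [85,0,0,0,1],
    [85,0,0,0,1],
    [85,0,0,0,1],
    [85,0,0,0,1],
    [85,0,0,0,1],
    [85,0,0,0,1],
    [85,0,0,0,1],
    [85,0,0,0,1],
    [85,0,0,0,1],
    [85,0,0,0,1],
    [85,0,0,0,0.4],
  ],
)

```text
clock: 14.65
position: [494.3, -281.1, 197.2]
tcp_rot: [0.0, -0.122, 0.992, -0.0]
force: [-0.5, 0.7, -0.4]
width: 85.0
grasp_force: 0.0
```

Run:
```python
from h import *
look('side',1,['spent_cell','spent_cell_center','tester','cap','drum_mouth']);p=look('top',2,['spent_cell','spent_cell_center','cap','tester','drum_mouth'])
p=grab_frame('side'); cv2.imwrite('pics/d.png',p['pixels'][150:430,180:480])
print(proj(p,(475,224,24)))
tool((475,224,205))
```

```text
side spent_cell [([475, 224, 26], 0.77)]
side spent_cell_center [([768, -190, -5], 0.74)]
side tester [([460, 246, 3], 0.76)]
side cap [([498, -281, 3], 0.93)]
side drum_mouth [([551, 9, 102], 0.73)]
top spent_cell [([476, 223, 25], 0.81)]
top spent_cell_center [([475, 225, 60], 0.8), ([479, 224, 27], 0.17)]
top cap [([490, -281, 2], 0.75)]
top tester [([460, 244, 4], 0.61)]
top drum_mouth [([552, 3, 107], 0.82)]
[312. 357.]
t 15.3 pos [ 494.3 -281.1  196.5] yaw y 104.36 z [-0.  0. -1.] F [ 0.1  0.1 -0.2] w 84.9 g 0.0 q [-0.52  0.12  0.15  1.6  -0.   -0.77]
units [-3.55 16.47 -0.28]
```

View pics/d.png

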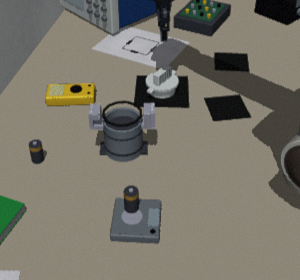

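The cap stands upright on the mat at (163,85) and the drum is open at (125,112). The cell is still on the tester at (131,200), so I'll go there.

Request:
jog_arm(
  plan=[
    [85,-0.1,0.5,-0.14,0],
    [85,-0.2,0.9,-0.14,0],
    [85,-0.2,0.94,0,0],
    [85,-0.2,0.94,0,0],
    [85,-0.2,0.94,0,0],
    [85,-0.2,0.94,0,0],
    [85,-0.2,0.94,0,0],
    [85,-0.2,0.94,0,0],
    [85,-0.2,0.94,0,0],
    [85,-0.2,0.94,0,0],
    [85,-0.2,0.94,0,0],
    [85,-0.2,0.94,0,0],
  ],
)

```text
clock: 16.3
position: [480.2, 51.8, 205.3]
tcp_rot: [0.0, -0.125, 0.992, 0.0]
force: [-0.1, 0.4, 0.0]
width: 85.0
grasp_force: 0.0
```

Request:
jog_arm(
  plan=[
    [85,-0.2,0.94,0,0],
    [85,-0.2,0.94,0,0],
    [85,-0.2,0.94,0,0],
    [85,-0.2,0.94,0,0],
    [85,-0.2,0.9,0,0],
    [85,-0.25,0.4,0,0],
    [70,0,0,0,0],
    [70,0,0,0,0],
  ],
)

```text
clock: 16.97
position: [479.3, 206.6, 204.8]
tcp_rot: [-0.0, -0.126, 0.992, -0.0]
force: [0.2, 0.6, 0.3]
width: 69.9
grasp_force: 0.0
```

Run:
```python
from h import *
tool((475.5,224,52))
```

```text
t 16.9667 pos [479.3 206.6 204.8] yaw y 104.44 z [-0. -0. -1.] F [0.2 0.6 0.3] w 69.9 g 0.0 q [ 0.41  0.01  0.05  1.61 -0.    0.16]
units [-0.02  0.59  5.09]
```

Request:
jog_arm(
  plan=[
    [80,-0.02,0.59,0,0],
    [80,0,0,0.5,0],
    [80,0,0,0.7,0],
    [80,0,0,0.7,0],
    [80,0,0,0.7,0],
    [80,0,0,0.7,0],
    [80,0,0,0.7,0],
    [80,0,0,0.6,0],
    [80,0,0,0.4,0],
    [80,0,0,0.15,0],
    [80,0,0,0,0],
    [80,0,0,0,0],
  ],
)

```text
clock: 17.97
position: [476.2, 223.3, 51.3]
tcp_rot: [0.0, -0.125, 0.992, 0.0]
force: [1.2, -0.7, -0.3]
width: 79.7
grasp_force: 0.0
```

Request:
jog_arm(
  plan=[
    [0,0,0,0,0],
    [0,0,0,0,0],
    [0,0,0,0,0],
    [0,0,0,0,0],
    [0,0,0,0,0],
    [0,0,0,0,0],
    [0,0,0,0,0],
  ],
  squeeze=60,
)

```text
clock: 18.55
position: [476.1, 223.8, 51.1]
tcp_rot: [0.001, -0.125, 0.992, 0.0]
force: [-1.6, 0.5, 5.8]
width: 32.4
grasp_force: 59.3
```

Request:
jog_arm(
  plan=[
    [0,0,0,-0.2,0],
    [0,0,0,-0.4,0],
    [0,0,0,-0.7,0],
    [0,0,0,-0.7,0],
    [0,0,0,-0.7,0],
    [0,0,0,-0.7,0],
    [0,0,0,-0.7,0],
    [0,0,0,-0.5,0],
    [0,0,0,-0.2,0],
    [0,0,0,0,0],
  ],
)

```text
clock: 19.38
position: [476.3, 223.8, 196.3]
tcp_rot: [0.001, -0.125, 0.992, 0.0]
force: [0.6, 0.3, -0.6]
width: 32.5
grasp_force: 59.6
```

Run:
```python
from h import *
look('side',1,['spent_cell'])
tool((550.5,5,199))
```

```text
side spent_cell [([479, 222, 172], 0.71)]
t 19.4833 pos [475.6 223.5 193.8] yaw y 104.35 z [-0.001 -0.    -1.   ] F [-0.4 -0.6 -2.2] w 32.6 g 59.6 q [ 0.44  0.02  0.03  1.58 -0.    0.19]
units [-0.61 -7.67 -0.17]
```

Request:
jog_arm(
  plan=[
    [0,-0.03,-0.4,-0.1,0],
    [0,-0.06,-0.7,0,0],
    [0,-0.06,-0.8,0,0],
    [0,-0.06,-0.8,0,0],
    [0,-0.06,-0.8,0,0],
    [0,-0.06,-0.8,0,0],
    [0,-0.06,-0.8,0,0],
    [0,-0.06,-0.8,0,0],
    [0,-0.06,-0.7,0,0],
    [0,-0.06,-0.6,0,0],
    [0,-0.04,-0.47,0,0],
    [0,0,0,0,0],
  ],
)

```text
clock: 20.48
position: [550.7, 2.6, 196.3]
tcp_rot: [-0.001, -0.124, 0.992, -0.0]
force: [-0.7, -0.4, -2.0]
width: 32.7
grasp_force: 59.8
```

Run:
```python
from h import *
look('side',1,['spent_cell'])
tool((550.5,5,67))
```

```text
side spent_cell [([555, 3, 170], 0.66)]
t 20.5833 pos [550.2   4.7 196.7] yaw y 104.28 z [-0.001  0.    -1.   ] F [ 0.2  1.1 -1.3] w 32.5 g 59.8 q [ 0.01  0.08  0.1   1.59  0.   -0.24]
units [-0.02  0.01  4.32]
```

Request:
jog_arm(
  plan=[
    [0,0,0,0.3,0],
    [0,0,0,0.5,0],
    [0,0,0,0.5,0],
    [0,0,0,0.5,0],
    [0,0,0,0.5,0],
    [0,0,0,0.5,0],
    [0,0,0,0.5,0],
    [0,0,0,0.4,0],
    [0,0,0,0.3,0],
    [0,0,0,0.2,0],
    [0,0,0,0,0],
    [0,0,0,0,0],
  ],
)

```text
clock: 21.58
position: [550.8, 5.5, 72.2]
tcp_rot: [0.001, -0.125, 0.992, 0.0]
force: [-2.3, -0.5, 7.3]
width: 32.4
grasp_force: 60.1
```

Request:
jog_arm(
  plan=[
    [46,0,0,0,0],
    [46,0,0,0,0],
    [46,0,0,0,0],
    [46,0,0,0,0],
    [46,0,0,0,0],
    [46,0,0,0,0],
  ],
)

```text
clock: 22.08
position: [551.6, 4.8, 73.3]
tcp_rot: [0.002, -0.125, 0.992, -0.001]
force: [-0.6, -3.1, 8.2]
width: 46.1
grasp_force: 8.9
```

Request:
jog_arm(
  plan=[
    [46,0,0,-0.3,0],
    [46,0,0,-0.5,0],
    [46,0,0,-0.8,0],
    [46,0,0,-0.8,0],
    [46,0,0,-0.8,0],
    [46,0,0,-0.8,0],
    [46,0,0,-0.6,0],
    [46,0,0,-0.3,0],
    [46,0,0,0,0],
    [46,0,0,0,0],
    [46,0,0,0,0],
  ],
)

```text
clock: 23.0
position: [550.1, 5.3, 217.0]
tcp_rot: [-0.001, -0.125, 0.992, 0.0]
force: [-0.1, 0.3, 0.1]
width: 46.2
grasp_force: 0.0
```

Run:
```python
from h import *
tool()
look('side',1,['spent_cell','spent_cell_center','fresh_cell','meter','cap']);p=look('top',2,['spent_cell','cap','fresh_cell'])
p=grab_frame('side');cv2.imwrite('pics/e.png',cv2.resize(p['pixels'][170:400,180:420],None,fx=2.5,fy=2.5))
```

```text
t 23.0 pos [550.1   5.3 217. ] yaw y 104.36 z [-0.002 -0.    -1.   ] F [-0.1  0.3  0.1] w 46.2 g 0.0 q [ 0.01  0.08  0.15  1.63 -0.   -0.24]
side spent_cell []
side spent_cell_center []
side fresh_cell [([766, 86, -4], 0.63)]
side meter [([767, -192, -5], 0.61)]
side cap [([497, -279, 6], 0.75)]
top spent_cell []
top cap [([493, -284, 4], 0.92), ([490, -280, 70], 0.51)]
top fresh_cell []
```

View pics/e.png

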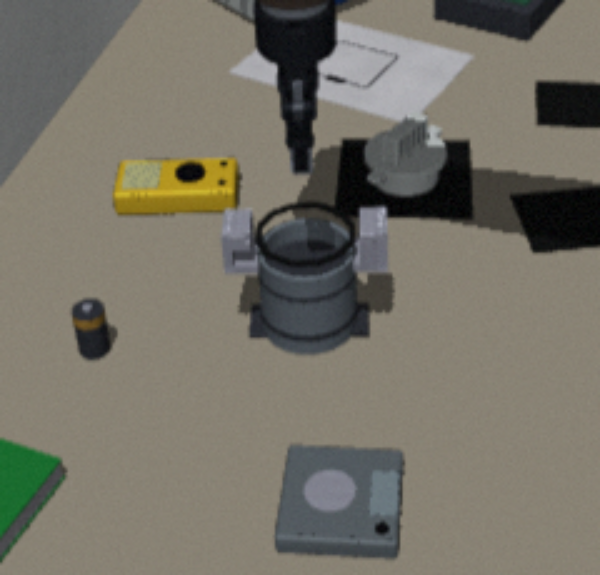

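The tester is empty at (340,500), the cap is upright on the mat at (405,155), and the drum is open. I'll move clear and look into the drum from above.

Request:
jog_arm(
  plan=[
    [46,0.3,0.5,0,0],
    [46,0.3,0.8,0,0],
    [46,0.3,0.8,0,0],
    [46,0.3,0.8,0,0],
    [46,0.3,0.8,0,0],
    [46,0.3,0.8,0,0],
    [46,0.3,0.8,0,0],
    [46,0.3,0.5,0,0],
    [46,0,0,0,0],
    [46,0,0,0,0],
    [46,0,0,0,0],
    [46,0,0,0,0],
  ],
)

```text
clock: 24.55
position: [438.1, 155.4, 218.3]
tcp_rot: [0.0, -0.124, 0.992, -0.0]
force: [-0.2, -0.7, -0.7]
width: 46.0
grasp_force: 0.0
```

Run:
```python
from h import *
tool()
p=look('top',2,['spent_cell','spent_cell_center','cap','fresh_cell'])
cv2.imwrite('pics/f.png',cv2.resize(p['pixels'][170:330,200:450],None,fx=3,fy=3))
```

```text
t 24.55 pos [438.1 155.4 218.3] yaw y 104.3 z [ 0. -0. -1.] F [-0.2 -0.7 -0.7] w 46.0 g 0.0 q [ 0.34 -0.12 -0.05  1.64 -0.    0.09]
top spent_cell []
top spent_cell_center []
top cap [([494, -282, 2], 0.61)]
top fresh_cell [([769, 93, -3], 0.52), ([517, -224, 39], 0.47)]
```

View pics/f.png

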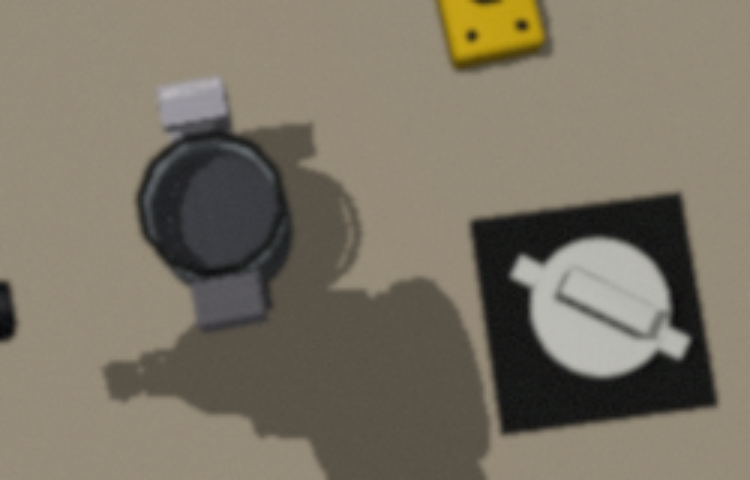

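The drum looks dark with no clear cell in it, so I'll stretch the contrast there and look around the gripper.

Run:
```python
from h import *
t=grab_frame('top')['pixels']; s=grab_frame('side')['pixels']
f=lambda a:cv2.resize(np.clip((a/255.)**.5*255*1.3,0,255).astype(np.uint8),(400,400),interpolation=cv2.INTER_CUBIC)
cv2.imwrite('pics/g.png',np.hstack([f(t[200:280,230:310]),f(s[200:400,220:420])]))
```

```text
(no output)
```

View pics/g.png

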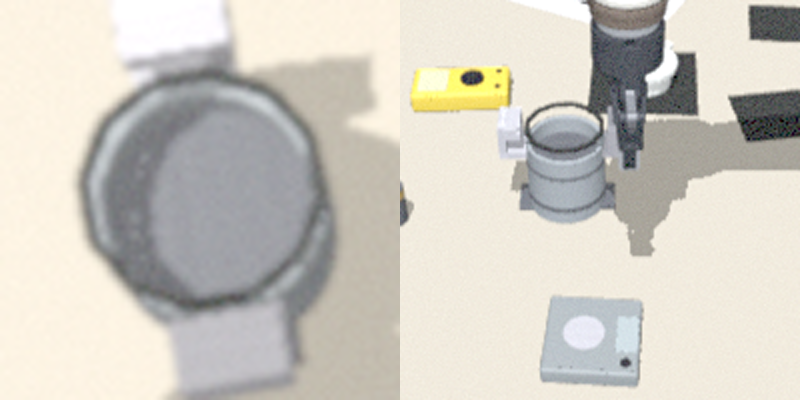

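Run:
```python
from h import *
for v in('top','side'):
    p=grab_frame(v)
    for l in('spent_cell','spent_cell_center','fresh_cell'):
        for f in(pinpoint,search_frame): print(v,l,f.__name__,[(d['point'].round() if hasattr(d['point'],'round') else np.round(d['point']),round(d['score'],2)) for d in f(p,l)])
    print('tcp px',proj(p,state()['position']))
    o=cv2.imread(f'pics/{v}.png'); d=cv2.absdiff(o,p['pixels']).max(2)>35
    n,_,st,c=cv2.connectedComponentsWithStats(cv2.morphologyEx(d.astype(np.uint8),2,np.ones((3,3),np.uint8)))
    print([(st[i][:5].tolist()) for i in range(1,n) if st[i][4]>25])
    hsv=cv2.cvtColor(p['pixels'],cv2.COLOR_BGR2HSV)
    m=cv2.inRange(hsv,(8,110,60),(20,255,255)); n,_,st,c=cv2.connectedComponentsWithStats(m)
    print('orange',[st[i].tolist() for i in range(1,n) if st[i][4]>4])
```

```text
top spent_cell call []
top spent_cell call [(array([428., 216.,  31.]), 0.68)]
top spent_cell_center call [(array([483., -18., 139.]), 0.42)]
top spent_cell_center call []
top fresh_cell call [(array([768.,  95.,  -2.]), 0.83), (array([486., -14., 143.]), 0.71), (array([ 493., -283.,    0.]), 0.22)]
top fresh_cell call [(array([759.,  93.,  56.]), 0.49)]
tcp px [181. 285.]
[[72, 175, 119, 209, 9729], [0, 198, 61, 76, 3500], [52, 199, 48, 102, 2145], [245, 211, 51, 68, 2257], [370, 248, 60, 49, 1983], [235, 263, 166, 190, 9925], [193, 264, 12, 22, 217], [0, 276, 22, 61, 565], [65, 279, 7, 6, 36], [7, 282, 134, 198, 12415], [0, 307, 7, 20, 93], [161, 376, 181, 104, 7852], [151, 436, 45, 44, 1331], [402, 472, 15, 8, 66], [248, 474, 17, 6, 70]]
orange []
side spent_cell call []
side spent_cell call []
side spent_cell_center call []
side spent_cell_center call []
side fresh_cell call [(array([762.,  89.,  -3.]), 0.71)]
side fresh_cell call [(array([757., 101.,  40.]), 0.77)]
tcp px [333. 277.]
[[314, 43, 29, 9, 216], [347, 50, 10, 7, 56], [358, 52, 6, 7, 31], [375, 60, 134, 34, 3016], [312, 63, 12, 6, 60], [307, 65, 59, 110, 4627], [493, 65, 147, 259, 13742], [304, 73, 4, 12, 41], [386, 72, 154, 59, 2599], [611, 82, 29, 57, 723], [629, 99, 11, 30, 125], [461, 142, 42, 72, 1242], [635, 147, 5, 30, 122], [304, 156, 5, 18, 68], [354, 159, 9, 19, 143], [615, 159, 16, 15, 96], [308, 175, 53, 73, 2076], [621, 176, 19, 11, 129], [281, 210, 297, 270, 23383], [547, 264, 8, 8, 45], [497, 308, 18, 12, 85], [571, 314, 40, 22, 346], [594, 333, 6, 9, 37], [304, 335, 16, 28, 375]]
orange [[568, 166, 2, 4, 6], [574, 167, 7, 4, 10], [570, 168, 30, 12, 137], [209, 296, 13, 6, 43]]
```

Run:
```python
from h import *
f=lambda a:cv2.resize(np.clip((a/255.)**.5*255*1.3,0,255).astype(np.uint8),(400,400),interpolation=cv2.INTER_CUBIC)
T=grab_frame('top');S=grab_frame('side'); print(proj(T,(428,216,31)))
t=T['pixels'];s=S['pixels']
e=cv2.imread('pics/e.png') # side at t=23, x2.5, origin (180,170)
cv2.imwrite('pics/h.png',np.vstack([np.hstack([f(t[235:335,130:230]),f(s[200:300,283:383])]),np.hstack([f(e[0:220,200:420]),f(s[220:300,265:345])])])[:, :][::1])
i=cv2.imread('pics/h.png'); cv2.imwrite('pics/h.png',cv2.resize(i,(600,600)))
```

```text
[178. 296.]
```

View pics/h.png

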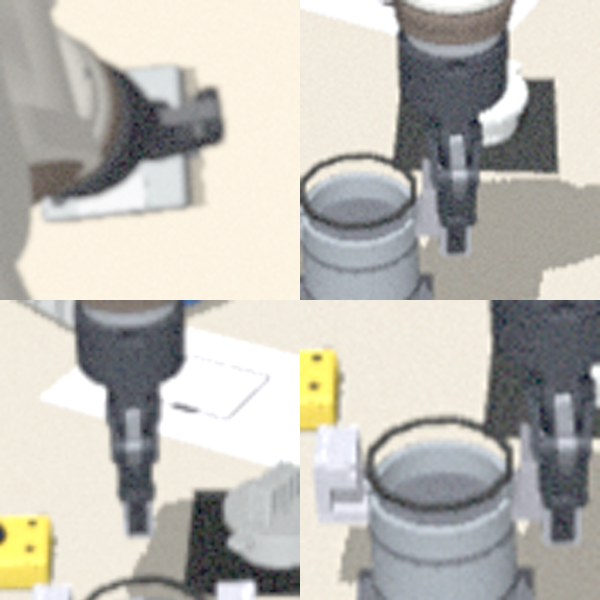

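No cell shows in the gripper, and none in the drum from this angle. I'll go back to the start pose, where a comparison with the first pictures will show exactly what changed.

Request:
jog_arm(
  plan=[
    [46,0,0,0,1],
    [46,0,0,0,1],
    [46,0,0,0,1],
    [46,0,0,0,1],
    [46,0,0,0,1],
    [46,0,0,0,1],
    [46,0,0,-0.2,0.5],
    [46,0.77,0.55,-0.23,0],
    [46,0.77,0.55,0,0],
    [46,0.77,0.55,0,0],
    [46,0.77,0.55,0,0],
    [46,0.77,0.55,0,0],
  ],
)

```text
clock: 26.7
position: [352.7, 271.1, 231.4]
tcp_rot: [0.0, 0.158, 0.987, 0.0]
force: [0.9, 0.4, 0.3]
width: 45.8
grasp_force: 0.0
```

Request:
jog_arm(
  plan=[
    [46,0.77,0.56,0,0],
    [46,0.77,0.56,0,0],
    [46,0.77,0.56,0,0],
    [46,0.77,0.56,0,0],
    [46,0.77,0.56,0,0],
    [46,0.77,0.56,0,0],
    [46,0.77,0.56,0,0],
    [46,0.77,0.56,0,0],
    [46,0.77,0.56,0,0],
    [46,0.77,0.56,0,0],
    [46,0.6,0.45,0,0],
    [46,0,0,0,0],
  ],
)

```text
clock: 27.7
position: [171.3, 522.8, 230.3]
tcp_rot: [-0.0, 0.156, 0.988, -0.0]
force: [0.1, 0.1, -0.1]
width: 46.1
grasp_force: 0.0
```

Run:
```python
from h import *
tool()
for v in('top','side'):
    p=grab_frame(v); cv2.imwrite(f'pics/{v}2.png',p['pixels'])
    for l in('spent_cell','spent_cell_center','fresh_cell','cap'):
        print(v,l,[(np.round(d['point']).tolist(),round(d['score'],2)) for f in(pinpoint,search_frame) for d in f(p,l)])
    o=cv2.imread(f'pics/{v}.png'); d=cv2.absdiff(o,p['pixels']).max(2)>30
    n,_,st,c=cv2.connectedComponentsWithStats(cv2.morphologyEx(d.astype(np.uint8),2,np.ones((3,3),np.uint8)))
    print([(st[i][:5].tolist()) for i in range(1,n) if st[i][4]>15])
    print('floor/rim/top of centred cell px',proj(p,(550,5,6)),proj(p,(550,5,105)),proj(p,(550,5,64)))
p=cv2.imread('pics/top2.png'); g=p.mean(2).astype(int)
print(g[212:268:2,242:302:2])
```

```text
t 27.7 pos [171.3 522.8 230.3] yaw y 72.01 z [-0.001 -0.    -1.   ] F [ 0.1  0.1 -0.1] w 46.1 g 0.0 q [1.25 0.09 0.17 1.66 0.   1.57]
top spent_cell []
top spent_cell_center []
top fresh_cell [([766.0, 92.0, -2.0], 0.52), ([760.0, 92.0, 56.0], 0.77)]
top cap [([495.0, -282.0, 4.0], 0.87), ([490.0, -280.0, 42.0], 0.57)]
[[245, 211, 51, 52, 2011], [370, 248, 60, 49, 1982], [161, 265, 29, 18, 392], [197, 271, 4, 10, 38], [59, 393, 10, 14, 86]]
floor/rim/top of centred cell px [275. 247.] [271. 239.] [273. 242.]
side spent_cell []
side spent_cell_center [([550.0, 9.0, 127.0], 0.37)]
side fresh_cell [([768.0, 89.0, -4.0], 0.64), ([760.0, 98.0, 36.0], 0.76), ([760.0, -172.0, 32.0], 0.54)]
side cap [([497.0, -282.0, 5.0], 0.78), ([489.0, -258.0, 43.0], 0.72)]
[[458, 141, 29, 73, 477], [480, 140, 32, 81, 551], [572, 159, 6, 12, 38], [569, 159, 32, 98, 604], [556, 172, 17, 36, 212], [550, 215, 5, 9, 28], [325, 219, 34, 30, 719], [458, 219, 4, 9, 27], [345, 220, 6, 5, 27], [474, 241, 4, 11, 35], [281, 247, 43, 30, 860], [472, 258, 12, 7, 43], [515, 261, 37, 11, 176], [463, 268, 9, 7, 35], [521
[... 3124 characters left out ...]
 43  53  57  58  57  55
   52  48  28  31  61  58  36  34  37  65  73  74]
 [123 124 124 127 125 124 105  53  30  26  22  28  32  41  51  48  44  38
   31  31  41  66  50  35  35  35  52  72  72  74]
 [125 125 125 123 126 123 124 104  60  55  43  33  23  21  22  24  24  28
   39  57  74  87  59  34  33  42  68  73  72  73]
 [124 127 126 123 125 125 124 122  96  58  57  58  59  54  64  74  96 123
  122 130 140 134  73  37  40  63  74  73  74  74]
 [126 125 126 124 125 128 124 125 122 102  70 105 125 127 140 143 142 145
  142 143 143 137  85  38  62  71  75  76  75  73]
 [126 126 126 125 126 126 125 125 125 123 121 138 147 144 146 145 144 145
  144 144 145 143 109  36  61  75  73  73  76  74]]
```

Run:
```python
import cv2,numpy as np
d=cv2.imread('pics/d.png'); s=cv2.imread('pics/side2.png')[150:430,180:480]
# drum mouth px (302,268)->crop(122,118)
a=d[98:136,92:152].mean(2).astype(int); b=s[98:136,92:152].mean(2).astype(int)
print('diff>12 count',(abs(a-b)>12).sum()); ys,xs=np.where(abs(a-b)>12); print(list(zip(xs+272,ys+248))[:60])
print('empty'); print(a[6:26:2,6:56:2]); print('now'); print(b[6:26:2,6:56:2])
t=cv2.imread('pics/top2.png')[214:266,246:296].astype(int)
print('R-B top'); print((t[...,2]-t[...,0])[::3,::3])
```

```text
diff>12 count 5
[(np.int64(286), np.int64(252)), (np.int64(283), np.int64(256)), (np.int64(316), np.int64(258)), (np.int64(275), np.int64(261)), (np.int64(329), np.int64(272))]
empty
[[145 130 133 132 128  87  26  20  60 107 121 125 122 130 135 107  78  36
   11  19  14  10  17 141 141]
 [139  98 130 130  61  22 101 120 133 132 134 130 132 129 133 134 131 130
   56  25  11  29  38 137 140]
 [139  69 131  61  18 110 132 129 110 106 110 106 106 110 109 115 104 113
  130 123  20  49 130 141 141]
 [140  62 110  18 112 128 115 100  84  78  81  80  81  80  80  79  87  96
  109 120 109  16 132 139 139]
 [144  74  67  43 116  92  81  66  70  75  76  79  81  83  82  82  78  71
   76 101 104  26 129 147 139]
 [114  68  40  33  87  67  61  69  71  76  81  83  81  83  83  78  78  72
   69  61  98  25 108 136 133]
 [129  68  35  23  60  54  60  69  71  69  60  60  54  57  59  61  74  74
   70  64  43  16  81 112 111]
 [111  65 104   7  31  57  64  56  52  48  48  49  45  48  48  46  47  50
   61  48  15  34  97 110 107]
 [ 81  69  88  32  15  42  49  50  44  46  50  48  48  51  46  49  49  49
   
[... 1469 characters left out ...]
22 -1 -6 -4 -4 -3 -6 -6 -3 -4 -7 -5 -5 -3 -5 -3 14]
 [17 -5 -4 -5 -2 -2 -6 -5 -4 -6 -5 -5 -4 -5 -5 -2 10]
 [10 -6 -4 -4 -4 -2 -5 -5 -6 -4 -6 -6 -5 -5 -6 -2  3]
 [ 7 -5 -3 -1 -3 -4 -4 -4 -6 -6 -5 -6 -7 -6 -7 -3 -1]
 [12 -5  0 -4 -2 -5 -7 -5 -4 -4 -6 -4 -7 -4 -6 -7 -1]
 [16 -3 -4 -5 -2 -7 -7 -5 -6 -5 -5 -4 -5 -4 -4  2 -2]
 [22 -5 -6 -4 -2 -4 -4 -6 -5 -4 -5 -4 -5 -4 -4 -2 -4]
 [25 11 -1 -1 -2 -5 -5 -6 -7 -6 -7 -4 -5 -4 -3 -3 -1]
 [26 26  6 -4 -3 -4 -7 -4 -5 -6 -5 -6 -4 -3 -4 -4 -5]
 [26 26 23  5 -1 -2 -2 -4 -6 -4 -4 -5  0 -4 -5 -3  1]
 [26 26 26 21  0 -2  0  0 -3 -1 -1 -2 -5 -4 -4 -3 12]
 [26 25 26 25 17 -3 -6 -5 -3 -3 -3 -4 -5 -3 -3  8 16]
 [27 27 25 27 27 20 -4 -3 -6 -4 -3 -4 -5 -4 -3 16 15]]
```

The cell is in the drum by elimination. I released it inside the bore and the gripper came up empty. Apart from the drum, mat, tester and gripper, the before/after top images are unchanged. The drum's inside shows as a shaded surface about 40 mm below the rim, which would hide a cell standing on the floor. The cap is upright, about 2 mm from the mat's centre, and the arm is clear, so I'm handing in.

```bash
python3 -c "
from workcell import *
print(close_job())"
```

```text
the job is handed in; nothing more can be done
None
```

I handed the job in with the cap pressed, turned about 52°, lifted off and standing upright in the middle of the mat, and the spent cell released inside the open drum. No camera view afterwards showed the cell in the drum; I concluded it is there because the gripper came up empty and the cell turned up nowhere else. The fresh cell and meter show no movement.

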